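# Feed one puck from the bench dispenser and slide it to the blue mark

## Task

Press the dispenser's green plunger all the way down once and let it come back up, so that a single black puck comes out onto the bench. Then push that puck along the bench with the fingertips until it lies wholly on the blue round mark, without lifting it. Do not feed out a second puck, and leave the cap, the cover and the screwdriver where they are.

Things in the scene. Friction and masses are not known exactly. Their poses are not given: they have to be found in the camera images.
- dispenser: Puck dispenser, fixed to the bench. Origin: on the axis of its magazine at bench level; +x points out of the outlet, z up. Clear-walled magazine: x -23 to 23, y -23 to 23 mm (front posts to y 29 either side), 60 mm high. Behind it the grey plunger housing: x -85 to -23, y -25 to 25 mm, 60 mm high; foot flanges 5 mm high out to y 44 mm either side.
- outlet (a point): Point on the bench 60 mm from the dispenser's origin along its +x, where the centre of the lowest puck ends, flat on the bench, when the plunger is fully down: a steel blade (30 mm wide, 9 mm high) pushes it out of the slot at the magazine's foot and goes back in as the plunger rises; the next puck drops down, and another press would feed it out.
- plunger (a joint): Travel of the plunger in m: 0 up, 0.025 fully down; it slides straight down and springs back by itself when released. The spring needs about 5 N at the start and 8 N at the bottom (a few N more when pressed fast), then there is a hard stop. The blade moves 2.4 times as far as the plunger.
- plunger_top (a point): Centre of the top face of the plunger's round green head (40 mm diameter, 8 mm thick), 54 mm behind the dispenser's origin (-x); 95 mm above the bench when up, 70 mm when fully down. It moves with the plunger.
- puck1: The lowest puck in the magazine, the one that comes out: black disc, 36 mm diameter, 12 mm thick, about 18 g, slides flat on the bench. Origin: centre of its underside; z up.
- puck2: Second puck from below, same shape, must stay in the magazine. Origin: centre of its underside.
- puck3: Third puck from below, same shape, must stay in the magazine. Origin: centre of its underside.
- puck4: Top puck, same shape, must stay in the magazine. Origin: centre of its underside.
- mark_blue: The target: blue round mark, 84 mm diameter, printed flat on the bench (no height to feel), to the left or the right of the dispenser. Origin: its centre.
- mark_yellow: A yellow round mark of the same size on the other side; not the target.
- chrome_cap: Bystander: loose chromed domed cap, 70 mm diameter, 29 mm high. Origin: centre of its underside.
- white_cover: Bystander: loose white plastic cover, 85 x 50 mm (x, y), 18 mm high with its stud. Origin: centre of its underside.
- screwdriver: Bystander: loose screwdriver lying along its own x, about 200 mm long, under 35 mm high. Origin: at its middle, on the bench.
Things that resemble listed ones, but are neither listed nor needed, are in the scene too. There is more than one size of the dispenser; the job needs the smaller.

How it is judged:
On the way, in this order (a step that is already met when the one before it is completed fails the run):
1. the plunger is pressed down to the bottom (value of joint plunger above 0.021 m), for 0.03 s.
2. the plunger is back up and one puck lies clear of the magazine (value of joint plunger below 0.004 m and x of puck1 in the frame of dispenser above 0.043 m and horizontal distance between each of puck2, puck3, puck4 and dispenser below 0.012 m), for 0.1 s.
3. the puck lies wholly on the blue mark (horizontal distance between puck1 and mark_blue below 0.025 m), for 0.2 s.
At the end, for the whole second after the job is handed in: The first puck lies flat and still on the bench with its centre within 25 mm of the centre of the blue mark, the plunger is up (within 4 mm) and the other three pucks are in the magazine (within 12 mm of its axis) (horizontal distance between puck1 and mark_blue below 0.025 m and height (world z) of puck1 below 0.003 m and angle between puck1's own z axis and vertical below 0.1 rad and linear speed of puck1 below 0.01 m/s and value of joint plunger below 0.004 m and horizontal distance between each of puck2, puck3, puck4 and dispenser below 0.012 m); the robot touches nothing.
It fails at once if a second puck is fed out or leaves the magazine (not (horizontal distance between each of puck2, puck3, puck4 and dispenser below 0.012 m)).
It fails at once if the puck is lifted off the bench or tipped (height (world z) of puck1 above 0.012 m or angle between puck1's own z axis and vertical above 0.5 rad).
It fails at once if a bystander is disturbed (moved more than 20 mm) (distance of any of chrome_cap, white_cover, screwdriver from where it was at the start of the episode above 0.02 m).
It also fails if it takes over 48 s, if anything falls off the work surface, if the arm or the gripper's body presses on something with over 40 N, if the wrist force passes 120 N, or if a joint passes its speed limit or range.

## Robot

A 6-joint arm with a two-finger parallel gripper is mounted at the origin on the work surface. World frame = base frame: x ahead of the robot, y to its left, z up, the work surface at z = 0. Lengths are in m, angles in rad, forces in N, time in s.
With the tool pointing down it reaches from about 0.25 to 0.725 m from the base axis. Payload 4 kg.
Tool frame: the origin (TCP) lies on the centre line of the jaws, within the pads' length; the fingertips stand 11 mm ahead of it and the grasp point (between the pads) lies 8 mm behind it; z points along the fingers, x is the direction in which the jaws open and shut, and the axes are right-handed (so a half turn about z gives the same grasp; the last joint's range is limited). The gripper opens to 85 mm and grips with 20 to 120 N. Pads are 22 mm wide; open, the fingers measure 114 mm over their backs; the gripper's body (76 mm by 85 mm) begins 54 mm behind the grasp point. The pads swing forward as they close: fully open they stand 13 mm farther back than shut.
Start: joints at [-1.288, 0.241, 0.005, 1.335, 0, 1.571], TCP at [0.14, -0.48, 0.242] pointing down, gripper open.
Joint ranges: [-2.72, 2.72], [-1.05, 1.87], [-1.09, 1.28], [-1.99, 2.15], [-1.42, 1.44], [-3.14, 3.14]. Speed limits (rad/s): [2.79, 2.79, 3.14, 3.14, 3.14, 3.14].

## Interface

Orientations are given as a unit quaternion [x, y, z, w].
In Python, from workcell import bot, viewer, order gives the robot as it stands. The module is installed in compiled form; this text tells all that it offers.
- The arm moves only by the tool send_rows, never from a script. Its argument "increments" is a list that holds one entry, the list of rows, each a list of 4 numbers: the shift along the tool's x, y, z in m, then the turn about the tool's z in degrees. A call has exactly 8 rows; each row shifts and turns the pose as measured when the row begins, along the tool's axes as they then stand; what a row does not reach is not made up. A row lasts 1/10 s, in which the tool goes at most 50 mm and 8.59 degrees, less where a joint would pass 70% of its speed; a pose out of reach is approached as far as the arm can. A call is refused whole if a number of a shift passes 0.05 or a number of a turn 8.59, either way. A call with a gripper value outside its range is refused whole. "hand" is the closure, from -1 (fully open) to 1 (shut), so that 0 is half open, set as the call begins (left out, the last holds). The fingers move at their own pace and stop on an object; the grip force is fixed at half the most. Time passes only in rows, so rows that do not move let the fingers close, or fill a call up. It gives the time, the measured TCP pose, the force and the opening at its end, in the units of the state.
- bot.get_obs(): the state, without advancing time (a new reading comes with each control period).
- viewer.camera(name): name is "scene" or "top" or "wrist"; returns a dict with "image" (384x512x3 uint8, red, green, blue), "range_z" (384x512 float32, m along the optical axis (not along the pixel's ray), 0 where there is no reading), "camera_matrix" (3x3 intrinsics, pixels), "dist" ([k1, k2, p1, p2, k3] as OpenCV has them; the pictures are not rectified), "eye" and "rotation" of the camera in the world. Camera axes: x right, y down, z forward; pixel columns grow to the right and rows downward; lengths in m; the calibration is good to about 2 mm. A picture is of the moment at which its call begins.
- order.job_done(): hands the job in, once; it reports no verdict.
The state is a dict: "clock": time; "joint_pos": joint angles; "joint_vel": joint speeds; "tau": joint torques, N m; "eef_pos": TCP position; "tool_rot": TCP orientation; "ft_force": force on the tool from outside, world axes, zero at the start; "ft_torque": the same for the moment, N m; "grip_width": finger opening in m.
Only numpy, scipy, OpenCV 4.12 (cv2) and the standard library are available. Lean on these libraries where they do the work, as an engineer would, in place of code of your own. Each camera call takes 0.05 s, during which the arm holds its last target.

## Working session

There is one attempt and no reset: what is moved stays moved. The work goes in short steps, Python scripts to look and compute and a tool call to move; the robot and the scene stay as the last step left them, time stands still between calls to the robot, and variables do not carry over. Pictures are saved under pics/ and viewed, and the job is handed in when it is done.

Besides the shell and the picture viewer there is one more tool, called after "Emit:" by a JSON object that holds its "method" and its "body", one argument or row to a line. send_rows: Moves the arm, as the interface text tells. Its arguments: {"type":"object","properties":{"increments":{"type":"array","items":{"type":"array","items":{"type":"array","items":{"type":"number"}}}},"hand":{"type":"number"}},"required":["increments"]}

```bash
mkdir -p pics; cat > h.py <<'E'
import numpy as np, cv2
from workcell import bot, viewer, order
def snap(name, fn):
    c=viewer.camera(name); np.savez('pics/'+fn+'.npz',**c)
    cv2.imwrite('pics/'+fn+'.png',c['image'][:,:,::-1]); return c
def load(fn): return dict(np.load('pics/'+fn+'.npz'))
def crop(c,fn,x0,y0,x1,y1,s):
    im=cv2.resize(c['image'][y0:y1,x0:x1,::-1],None,fx=s,fy=s,interpolation=cv2.INTER_CUBIC); cv2.imwrite('pics/'+fn+'.png',im)
def ray(c,u,v):
    p=cv2.undistortPoints(np.array([[[u,v]]],float),c['camera_matrix'],c['dist'])[0,0]
    return np.array([p[0],p[1],1.])
def pz(c,u,v,z):
    d=c['rotation']@ray(c,u,v); e=c['eye']; return e+d*(z-e[2])/d[2]
def pd(c,u,v):
    r=c['range_z'][int(round(v)),int(round(u))]; return c['eye']+c['rotation']@(ray(c,u,v)*r)
E
python3 - <<'E'
from h import *
o=bot.get_obs(); print(o)
a=snap('scene','s0'); b=snap('top','t0'); 
print(b['eye'],b['rotation'],b['camera_matrix'])
E
```

```text
{'clock': 0.0, 'joint_pos': array([-1.28803593e+00,  2.41427956e-01,  3.68269669e-03,  1.33521707e+00,
        7.43137041e-06,  1.57080133e+00]), 'joint_vel': array([ 2.05269431e-03, -2.56614898e-03, -2.37571344e-03, -4.23406268e-04,
        2.03014027e-05, -2.60105628e-04]), 'tau': array([-6.92427275e-04, -3.72311211e+01,  2.52412713e+01,  1.69087260e-02,
        1.70650463e-05,  1.46735637e-06]), 'eef_pos': array([ 0.13932838, -0.4795331 ,  0.24138963]), 'tool_rot': array([ 7.99687807e-01, -6.00415055e-01, -8.63834667e-04, -6.53216908e-04]), 'ft_force': array([ 0.32342031,  0.17219414, -0.78171267]), 'ft_torque': array([-0.0143834 , -0.0498282 ,  0.06608523]), 'grip_width': 0.08519322390768087}
[0.35788955 0.01336375 1.12143455] [-0.66414992  0.74020994 -0.07663383  0.07156381] [[429.37834876   0.         259.5746958 ]
 [  0.         429.37834876 196.66252703]
 [  0.           0.           1.        ]]
```

```bash
sed -i 's/^import numpy.*/&\nfrom scipy.spatial.transform import Rotation as Ro/; s/def ray/def RR(c): return Ro.from_quat(c["rotation"]).as_matrix()\ndef ray/; s/c\[.rotation.\]@/RR(c)@/g' h.py; python3 -c "
from h import *
for n in ('s0','t0'):
    c=load(n); print(c['eye'],RR(c).round(2).tolist())
crop(load('t0'),'t0b',0,0,512,384,1.5)"
```

```text
[ 1.25040178 -0.14309819  0.61821146] [[0.18, 0.59, -0.78], [0.98, -0.09, 0.16], [0.02, -0.8, -0.6]]
[0.35788955 0.01336375 1.12143455] [[-0.11, -0.97, 0.21], [-0.99, 0.11, -0.02], [-0.0, -0.21, -0.98]]
```

View pics/s0.png

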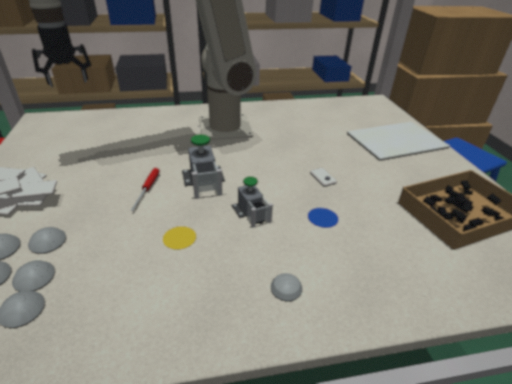

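View pics/t0.png

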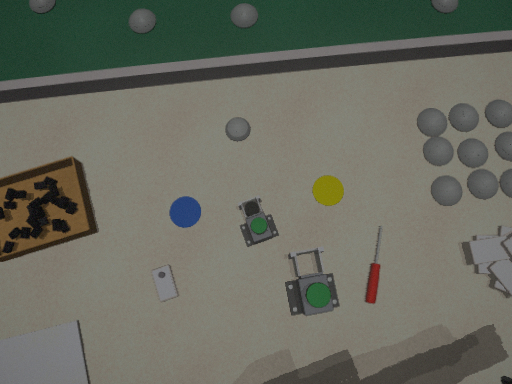

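```bash
python3 - <<'E'
from h import *
c=load('t0'); crop(c,'t0c',150,150,350,280,4)
crop(load('s0'),'s0c',220,160,350,250,6)
import cv2
hsv=cv2.cvtColor(c['image'],cv2.COLOR_RGB2HSV)
for nm,lo,hi in (('green',(50,120,40),(75,255,255)),('blue',(105,120,60),(125,255,255)),('yel',(22,150,80),(35,255,255))):
    m=cv2.inRange(hsv,lo,hi); m[:100]=0; n,l,s,ce=cv2.connectedComponentsWithStats(m)
    for i in range(1,n):
        if s[i,4]>60: print(nm,s[i],ce[i],pz(c,*ce[i],0.095 if nm=='green' else 0).round(4),pd(c,*ce[i]).round(4))
E
```

```text
green [251 218  16  15 189] [258.40740741 225.03703704] [0.5067 0.0044 0.095 ] [0.5063 0.0044 0.0975]
green [306 283  25  24 455] [318.06153846 294.46593407] [ 0.3288 -0.1167  0.095 ] [ 0.3298 -0.112   0.1319]
blue [170 197  31  30 735] [184.96054422 211.59591837] [0.5773 0.1937 0.    ] [0.5768 0.1933 0.0022]
yel [313 176  31  30 726] [327.75206612 190.16528926] [ 0.594  -0.1913  0.    ] [ 0.5937 -0.191   0.0014]
```

View pics/t0c.png

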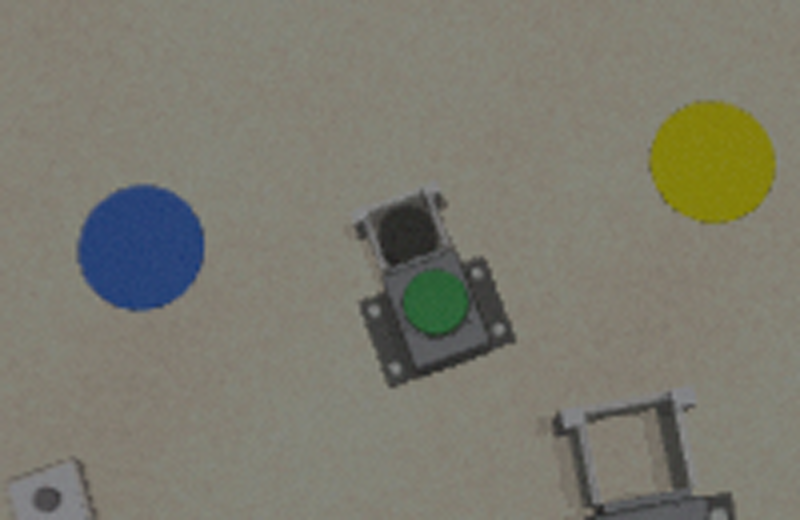

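View pics/s0c.png

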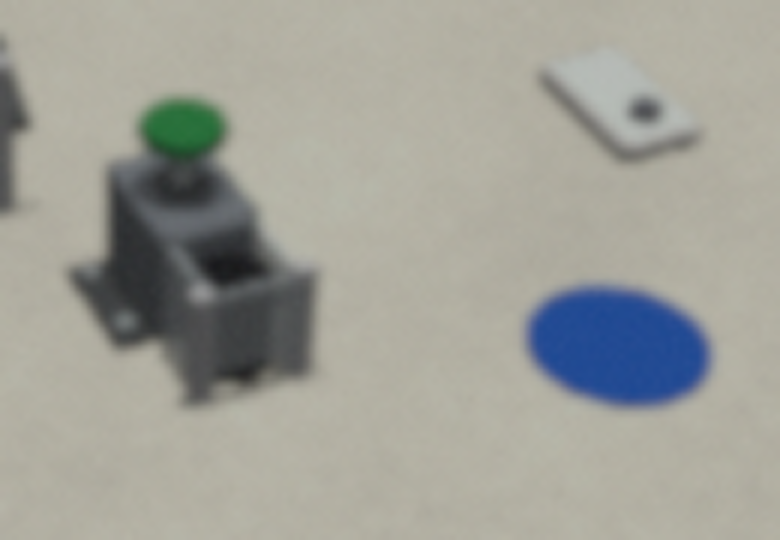

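```bash
python3 - <<'E'
from h import *
c=load('t0')
pl=pz(c,258.6,225.1,.095)
# top puck, z .048
k=pz(c,150+407/4,150+234/4,.048); print('pl',pl,'puck4',k)
P=lambda x,y,z:pz(c,150+x/4,150+y/4,z)
# magazine front corner posts tops at z .06
a=P(361,213,.06);b=P(432,192,.06);print('front posts',a,b)
# flange corners z .005: near
f=[P(361,303,.005),P(391,386,.005),P(515,341,.005),P(484,258,.005)]
for q in f: print(q)
d=k-pl; print(np.degrees(np.arctan2(d[1],d[0])),np.hypot(*d[:2]))
e1=f[0]-f[1];e2=f[3]-f[2]; 
for e in (e1,e2): print(np.degrees(np.arctan2(e[1],e[0])),np.hypot(*e[:2]))
e=f[0]-f[3]; print(np.degrees(np.arctan2(e[1],e[0]))-90,np.hypot(*e[:2]))
e=a-b; print(np.degrees(np.arctan2(e[1],e[0]))-90,np.hypot(*e[:2]))
E
```

```text
pl [0.50647874 0.00393692 0.095     ] puck4 [0.55746872 0.01625601 0.048     ]
front posts [0.57175223 0.04364193 0.06      ] [ 0.58034346 -0.00227132  0.06      ]
[0.52299604 0.05112695 0.005     ]
[0.46682808 0.03711849 0.005     ]
[ 0.48725388 -0.0462958   0.005     ]
[ 0.54398049 -0.03239233  0.005     ]
13.58229433931875 0.052457017526870216
14.004052156333275 0.05788848890909003
13.77149621614559 0.05840560267658419
14.10377818390323 0.08611514201109677
10.598558740285853 0.04671012994270288
```

Emit:
{"method": "send_rows", "body": {
  "increments": [
    [[0,0,0,-8.5],[0,0,0,-8.5],[0,0,0,-8.5],[0,0,0,-8.5],[0,0,0,-8.5],[0,0,0,-8.5],[0,0,0,-8.5],[0,0,0,-8.5]]
  ],
  "hand": 1
}}

```text
clock: 0.9
eef_pos: [0.1385, -0.4767, 0.237]
tool_rot: [0.999, -0.042, -0.002, -0.006]
ft_force: [0.5, 0.1, 0.5]
grip_width: -0.0001
```

```bash
cat > st.py <<'E'
from h import *
import sys
def st(tx=None,ty=None,tz=None):
    o=bot.get_obs(); R=Ro.from_quat(o['tool_rot']).as_matrix(); p=o['eef_pos']
    print('t',round(o['clock'],2),'p',p.round(4),'toolx deg',np.degrees(np.arctan2(R[1,0],R[0,0])).round(2),'tilt',np.degrees(np.arccos(-R[2,2])).round(2),'F',o['ft_force'].round(2),'w',round(o['grip_width'],4),'J',o['joint_pos'].round(2))
    if tx is not None: print('delta tool',(R.T@(np.array([tx,ty,tz])-p)).round(4))
if __name__=='__main__': st(*map(float,sys.argv[1:]))
E
python3 st.py 0.5065 0.0042 0.13
```

```text
t 0.9 p [ 0.1385 -0.4767  0.237 ] toolx deg -4.78 tilt 0.7 F [0.53 0.09 0.5 ] w -0.0001 J [-1.29  0.25 -0.    1.33  0.    0.37]
delta tool [ 0.3271 -0.5086  0.1114]
```

Emit:
{"method": "send_rows", "body": {
  "increments": [
    [[0,0,-0.01,-8.4],[0,0,-0.01,-8.4],[0.01,-0.01,-0.01,-2],[0.034,-0.027,0,0],[0.034,-0.027,0,0],[0.034,-0.027,0,0],[0.034,-0.027,0,0],[0.034,-0.027,0,0]]
  ]
}}

```text
clock: 1.7
eef_pos: [0.2802, -0.2849, 0.2679]
tool_rot: [0.993, 0.116, -0.001, -0.01]
ft_force: [0.9, -0.7, -0.7]
grip_width: -0.0002
```

```bash
python3 st.py 0.5065 0.0042 0.13
```

```text
t 1.7 p [ 0.2802 -0.2849  0.2679] toolx deg 13.33 tilt 1.1 F [ 0.95 -0.69 -0.69] w -0.0002 J [-0.8   0.04 -0.16  1.38  0.01  0.54]
delta tool [ 0.2868 -0.2264  0.1425]
```

Emit:
{"method": "send_rows", "body": {
  "increments": [
    [[0.034,-0.027,0,0],[0.034,-0.027,0,0],[0.034,-0.027,0,0],[0.034,-0.027,0,0],[0.034,-0.027,0,0],[0.034,-0.027,0,0],[0.034,-0.027,0,0],[0.02,-0.02,0.0,-0.7]]
  ]
}}

```text
clock: 2.5
eef_pos: [0.4877, -0.0022, 0.2743]
tool_rot: [0.993, 0.117, -0.0, -0.01]
ft_force: [0.6, -0.9, -0.1]
grip_width: 0.0001
```

```bash
python3 - <<'E'
from st import *
st(0.5065,0.0042,.125)
c=snap('wrist','w1'); print(c['eye'],RR(c).round(2).tolist())
st(0.5065,0.0042,.125)
E
```

```text
t 2.5 p [ 0.4877 -0.0022  0.2743] toolx deg 13.4 tilt 1.19 F [ 0.59 -0.91 -0.15] w 0.0001 J [-0.02  0.21  0.04  1.41  0.02  1.32]
delta tool [0.0194 0.0012 0.1493]
[0.47105739 0.06734004 0.40813487] [[0.97, 0.22, 0.07], [0.23, -0.94, -0.27], [0.0, 0.27, -0.96]]
t 2.55 p [0.4893 0.0007 0.2741] toolx deg 13.62 tilt 1.34 F [4.12 1.43 1.22] w -0.0001 J [-0.01  0.21  0.05  1.41  0.02  1.32]
delta tool [0.0169 0.0041 0.1491]
```

View pics/w1.png

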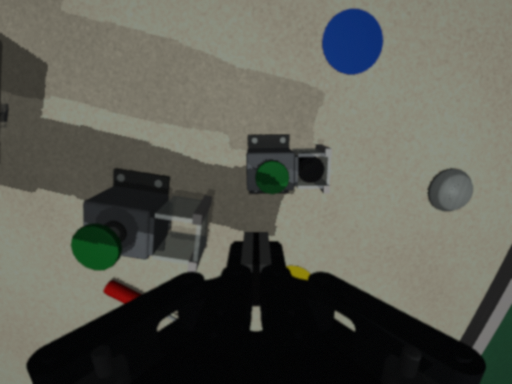

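```bash
python3 - <<'E'
from st import *
c=load('w1'); hsv=cv2.cvtColor(c['image'],cv2.COLOR_RGB2HSV)
for nm,lo,hi,z in (('green',(50,120,40),(75,255,255),.095),('blue',(105,120,60),(125,255,255),0)):
    m=cv2.inRange(hsv,lo,hi); n,l,s,ce=cv2.connectedComponentsWithStats(m)
    for i in range(1,n):
        if s[i,4]>200: print(nm,s[i],ce[i],pz(c,*ce[i],z).round(4),pd(c,*ce[i]).round(4))
print(pz(c,313,166,.048))
crop(c,'w1c',230,120,350,210,6)
E
```

```text
green [256 161  33  33 707] [273.21216407 176.47949081] [0.5071 0.0065 0.095 ] [0.507  0.0065 0.0954]
green [  72  227   47   43 1526] [ 94.66448231 248.14678899] [ 0.3093 -0.1358  0.095 ] [ 0.33   -0.1099  0.1349]
green [ 480  307   32   77 1513] [499.44150694 355.07402512] [ 0.9228 -0.1847  0.095 ] [ 1.1087 -0.2884 -0.0339]
blue [ 323    9   60   65 3049] [352.18596261  41.0721548 ] [0.576  0.1952 0.    ] [0.5756 0.1947 0.0016]
[0.55999868 0.02320041 0.048     ]
```

View pics/w1c.png

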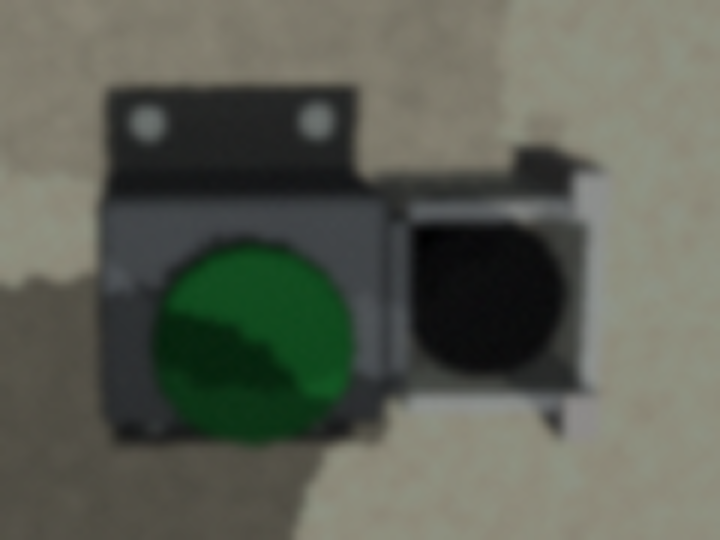

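Emit:
{"method": "send_rows", "body": {
  "increments": [
    [[0.008,0.001,0.03,0],[0.005,0,0.035,0],[0.002,0,0.035,0],[0.0,0,0.03,0],[0,0,0.01,0],[0,0,0,0],[0,0,0,0],[0,0,0,0]]
  ]
}}

```text
clock: 3.35
eef_pos: [0.5037, 0.0137, 0.1342]
tool_rot: [0.993, 0.117, 0.003, -0.012]
ft_force: [0.9, 0.9, -0.4]
grip_width: -0.0
```

```bash
python3 st.py 0.507 0.0055 0.125
```

```text
t 3.35 p [0.5037 0.0137 0.1342] toolx deg 13.48 tilt 1.44 F [ 0.85  0.91 -0.36] w -0.0 J [ 0.01  0.32 -0.18  1.07  0.02  1.35]
delta tool [0.0012 0.0089 0.009 ]
```

Emit:
{"method": "send_rows", "body": {
  "increments": [
    [[0.001,0.006,0.003,0],[0.0,0.003,0.003,0],[0,0,0.0,0],[0,0,0,0],[0,0,0,0],[0,0,0,0],[0,0,0,0],[0,0,0,0]]
  ]
}}

```text
clock: 4.15
eef_pos: [0.5101, 0.0039, 0.1319]
tool_rot: [0.993, 0.117, 0.007, -0.012]
ft_force: [0.7, -0.4, 0.4]
grip_width: 0.0003
```

```bash
python3 - <<'E'
from st import *
st(0.507,0.0055,.125)
c=snap('wrist','w2');d=snap('scene','s2');crop(d,'s2c',200,130,310,240,5)
E
```

```text
t 4.15 p [0.5101 0.0039 0.1319] toolx deg 13.37 tilt 1.57 F [ 0.67 -0.41  0.38] w 0.0003 J [-0.01  0.33 -0.18  1.06  0.03  1.33]
delta tool [-0.0027 -0.0021  0.0069]
```

View pics/w2.png

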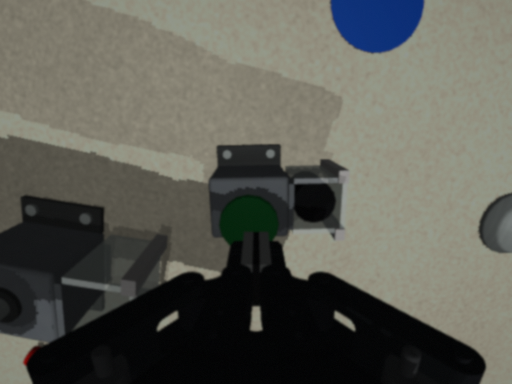

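View pics/s2c.png

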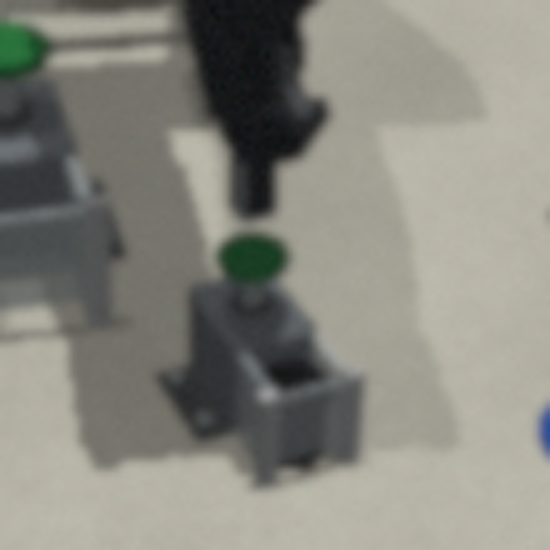

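Emit:
{"method": "send_rows", "body": {
  "increments": [
    [[-0.002,-0.002,0.009,0],[0,0,0.008,0],[0,0,0.006,0],[0,0,0.003,0],[0,0,0.003,0],[0,0,0.003,0],[0,0,0.003,0],[0,0,0.003,0]]
  ]
}}

```text
clock: 5.05
eef_pos: [0.508, 0.0064, 0.0948]
tool_rot: [0.993, 0.117, 0.008, -0.011]
ft_force: [-2.1, 0.4, 10.1]
grip_width: 0.0
```

```bash
python3 st.py 0.507 0.0055 0.081
```

```text
t 5.05 p [0.508  0.0064 0.0948] toolx deg 13.38 tilt 1.57 F [-2.09  0.4  10.12] w 0.0 J [-0.    0.36 -0.24  0.96  0.02  1.34]
delta tool [-0.0014  0.0009  0.0138]
```

Emit:
{"method": "send_rows", "body": {
  "increments": [
    [[0,0,0.003,0],[0,0,0.003,0],[0,0,0.003,0],[0,0,0.003,0],[0,0,0.002,0],[0,0,0.001,0],[0,0,0.001,0],[0,0,0.0,0]]
  ]
}}

```text
clock: 5.85
eef_pos: [0.5079, 0.0064, 0.0847]
tool_rot: [0.993, 0.116, 0.01, -0.011]
ft_force: [-0.8, -0.4, 8.0]
grip_width: -0.0001
```

```bash
python3 - <<'E'
from st import *
st(0.507,0.0055,.081)
c=snap('wrist','w3');d=snap('scene','s3');crop(d,'s3c',200,130,310,240,5)
st(0.507,0.0055,.081)
E
```

```text
t 5.85 p [0.5079 0.0064 0.0847] toolx deg 13.34 tilt 1.63 F [-0.84 -0.44  7.96] w -0.0001 J [-0.    0.37 -0.25  0.93  0.02  1.34]
delta tool [-0.0012  0.0007  0.0036]
t 5.95 p [0.508  0.0064 0.0848] toolx deg 13.34 tilt 1.64 F [-1.67 -0.6   6.71] w 0.0001 J [-0.    0.37 -0.25  0.93  0.02  1.34]
delta tool [-0.0012  0.0007  0.0037]
```

View pics/s3c.png

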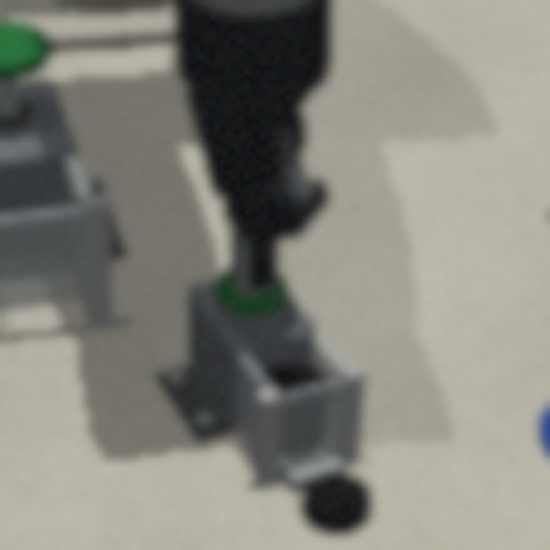

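Emit:
{"method": "send_rows", "body": {
  "increments": [
    [[0,0,0.003,0],[0,0,0.003,0],[0,0,0.003,0],[0,0,0.003,0],[0,0,0.003,0],[0,0,0.003,0],[0,0,0.003,0],[0,0,0.003,0]]
  ]
}}

```text
clock: 6.75
eef_pos: [0.5079, 0.0064, 0.081]
tool_rot: [0.993, 0.116, 0.015, -0.009]
ft_force: [-8.3, -0.1, 23.0]
grip_width: 0.0
```

```bash
python3 st.py 0.507 0.0055 0.081
```

```text
t 6.75 p [0.5079 0.0064 0.081 ] toolx deg 13.3 tilt 2.0 F [-8.26 -0.15 23.01] w 0.0 J [-0.    0.37 -0.27  0.91  0.02  1.34]
delta tool [-0.0011  0.0007 -0.0001]
```

Emit:
{"method": "send_rows", "body": {
  "increments": [
    [[0,0,-0.005,0],[0,0,-0.008,0],[0,0,-0.01,0],[0,0,-0.02,0],[0,0,-0.03,0],[0,0,-0.03,0],[0,0,-0.02,0],[0,0,0.0,0]]
  ]
}}

```text
clock: 7.55
eef_pos: [0.5037, 0.0035, 0.2097]
tool_rot: [0.993, 0.116, 0.014, -0.01]
ft_force: [-0.4, 0.5, -0.4]
grip_width: 0.0002
```

```bash
python3 - <<'E'
from st import *
st()
c=snap('wrist','w4');d=snap('scene','s4');crop(d,'s4c',200,130,350,240,5)
E
```

```text
t 7.55 p [0.5037 0.0035 0.2097] toolx deg 13.31 tilt 1.96 F [-0.44  0.49 -0.35] w 0.0002 J [-0.01  0.24 -0.08  1.22  0.02  1.33]
```

View pics/s4c.png

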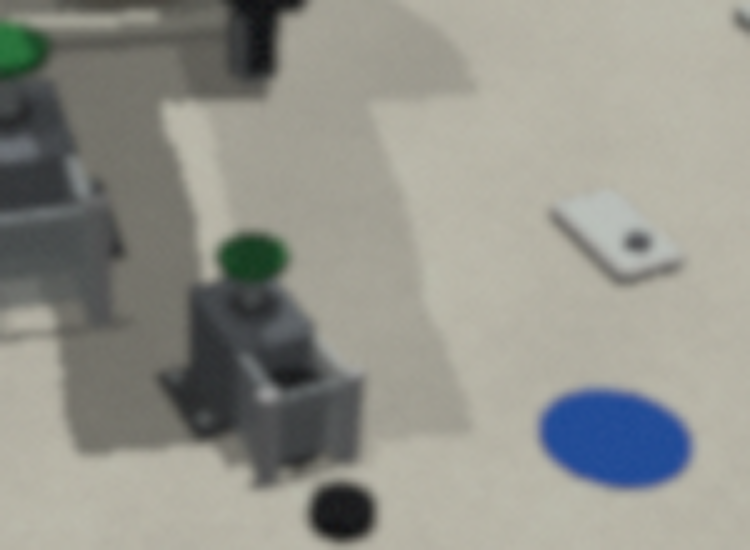

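View pics/w4.png

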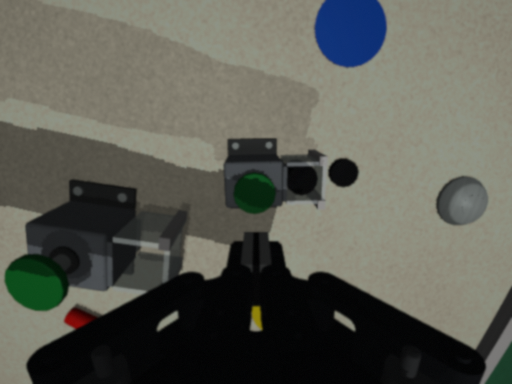

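```bash
python3 - <<'E'
from st import *
def comp(c,lo,hi,z,amin,roi=None):
    hsv=cv2.cvtColor(c['image'],cv2.COLOR_RGB2HSV); m=cv2.inRange(hsv,lo,hi)
    if roi: k=np.zeros_like(m);k[roi[1]:roi[3],roi[0]:roi[2]]=1;m=m*k
    n,l,s,ce=cv2.connectedComponentsWithStats(m)
    for i in range(1,n):
        if s[i,4]>amin: print(s[i],ce[i].round(1),pz(c,*ce[i],z).round(4))
c=load('w4')
comp(c,(0,0,0),(180,255,35),.012,200,(325,150,370,200)); comp(c,(105,120,60),(125,255,255),0,300)
t=snap('top','t4'); crop(t,'t4c',150,150,350,280,4)
comp(t,(0,0,0),(180,255,35),.012,30,(235,170,280,205)); comp(t,(105,120,60),(125,255,255),0,300)
E
```

```text
[329 159  28  27 590] [342.8 172.1] [0.6136 0.0336 0.012 ]
[ 315    0   71   67 3959] [350.1  30.4] [0.5766 0.192  0.    ]
[170 197  31  30 736] [185.  211.6] [0.5773 0.1936 0.    ]
```

View pics/t4c.png

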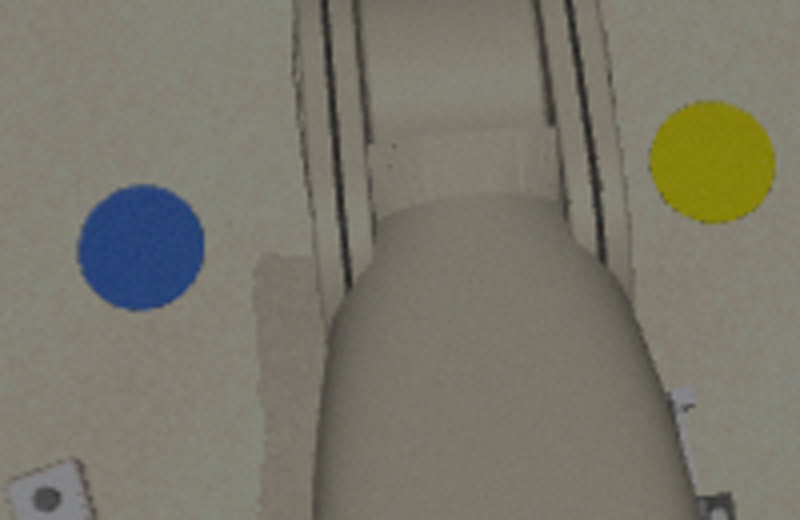

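Emit:
{"method": "send_rows", "body": {
  "increments": [
    [[0.02,0.0,0,0],[0.03,0.01,0,0],[0.03,0.012,0,0],[0.02,0.012,0,0],[0.01,0.012,0,0],[0.0,0.005,0.0,0],[0,0,0,0],[0,0,0.0,0]]
  ],
  "hand": 0.43
}}

```text
clock: 8.5
eef_pos: [0.615, -0.0207, 0.1897]
tool_rot: [0.993, 0.116, -0.004, -0.012]
ft_force: [-0.4, 0.2, -0.2]
grip_width: 0.0245
```

```bash
python3 - <<'E'
from st import *
st(.628,-.0254,.05)
c=snap('wrist','w5');d=snap('scene','s5');crop(d,'s5c',200,90,360,220,5)
E
```

```text
t 8.5 p [ 0.615  -0.0207  0.1897] toolx deg 13.36 tilt 1.47 F [-0.35  0.15 -0.17] w 0.0245 J [-0.04  0.51  0.26  1.33  0.02  1.29]
delta tool [0.0123 0.011  0.1394]
```

View pics/s5c.png

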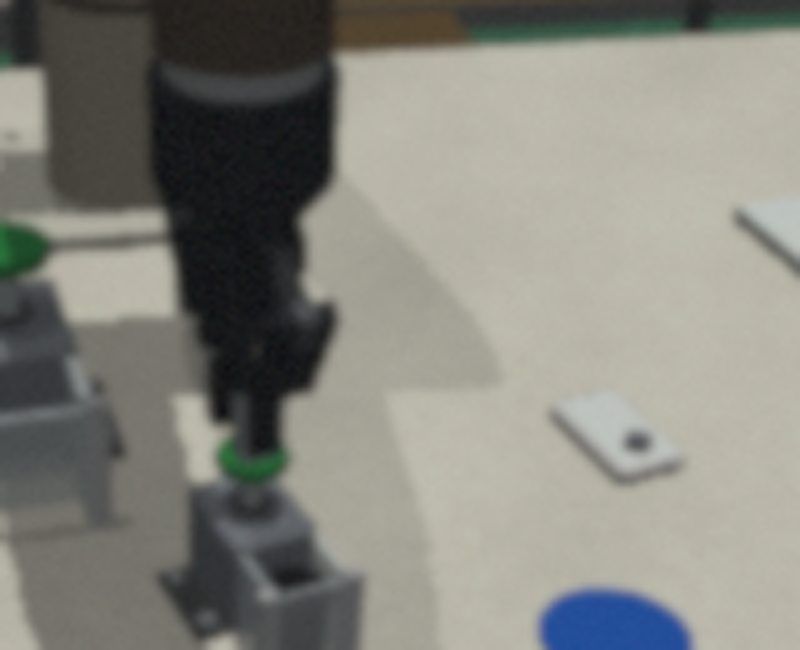

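View pics/w5.png

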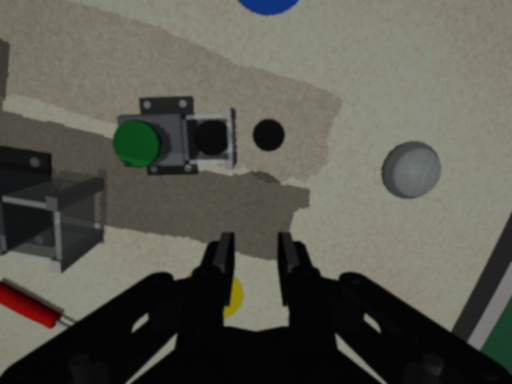

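```bash
python3 - <<'E'
from st import *
c=load('w5'); o=bot.get_obs(); R=Ro.from_quat(o['tool_rot']).as_matrix();p=o['eef_pos']
H,W=c['range_z'].shape
vv,uu=np.mgrid[0:H:2,0:W:2]; r=c['range_z'][::2,::2]
pts=cv2.undistortPoints(np.stack([uu,vv],-1).reshape(-1,1,2).astype(float),c['camera_matrix'],c['dist'])[:,0]
P=np.c_[pts,np.ones(len(pts))]*r.reshape(-1,1); Wd=c['eye']+P@RR(c).T; T=(Wd-p)@R
k=(r.ravel()>0)&(T[:,2]<25e-3)&(np.abs(T[:,0])<.12)&(np.abs(T[:,1])<.1)
T=T[k]
for a in np.arange(-.08,.03,.005):
    s=T[(T[:,2]>=a)&(T[:,2]<a+.005)]
    if len(s): print(round(a,3),len(s),s.min(0).round(3),s.max(0).round(3))
print('cap',pd(c,412,170),'puck',pz(c,268,135,.012),pd(c,268,135),pd(c,250,160),pd(c,229,237)-p)
E
```

```text
-0.08 1503 [-0.066 -0.018 -0.08 ] [ 0.064 -0.001 -0.075]
-0.075 1113 [-0.062 -0.018 -0.075] [ 0.062  0.    -0.07 ]
-0.07 1155 [-0.059 -0.018 -0.07 ] [ 0.06   0.012 -0.065]
-0.065 993 [-0.057 -0.017 -0.065] [ 0.057  0.013 -0.06 ]
-0.06 582 [-0.054 -0.018 -0.06 ] [ 0.055  0.013 -0.055]
-0.055 450 [-0.051 -0.016 -0.055] [ 0.052  0.013 -0.05 ]
-0.05 771 [-0.049 -0.013 -0.05 ] [ 0.05   0.013 -0.045]
-0.045 619 [-0.047 -0.014 -0.045] [ 0.047  0.013 -0.04 ]
-0.04 261 [-0.045 -0.014 -0.04 ] [ 0.045  0.009 -0.035]
-0.035 155 [-0.04  -0.014 -0.035] [ 0.04   0.007 -0.03 ]
-0.03 149 [-0.023 -0.012 -0.03 ] [ 0.022  0.012 -0.025]
-0.025 70 [-0.025 -0.011 -0.025] [ 0.025  0.012 -0.02 ]
-0.02 92 [-0.025 -0.011 -0.02 ] [ 0.026  0.012 -0.015]
-0.015 85 [-0.026 -0.011 -0.015] [ 0.025  0.012 -0.01 ]
-0.01 77 [-0.026 -0.011 -0.01 ] [ 0.026  0.011 -0.005]
-0.005 69 [-0.026 -0.011 -0.005] [ 0.025  0.011 -0.   ]
0.0 56 [-0.025 -0.011  0.   ] [0.025 0.009 0.005]
0.005 26 [-0.018 -0.01   0.005] [0.018 0.011 0.01 ]
0.01 2 [-0.012 -0.003  0.011] [-0.012 -0.002  0.011]
cap [0.77821928 0.0348112  0.02759235] puck [0.61551962 0.03276862 0.012     ] [0.61548846 0.03279923 0.0126068 ] [ 0.6025802  -0.00084239 -0.0006259 ] [-0.01584486  0.00696328  0.00041868]
```

Emit:
{"method": "send_rows", "body": {
  "increments": [
    [[0,0,0,-8.5],[0,0,0,-8.5],[0,0,0,-8.5],[0,0,0,-8.5],[0,0,0,-8.5],[0,0,0,-8.5],[0,0,0,-8.5],[0,0,0,-8.5]]
  ],
  "hand": -0.4
}}

```text
clock: 9.4
eef_pos: [0.6108, -0.017, 0.1949]
tool_rot: [0.752, 0.659, 0.005, -0.011]
ft_force: [-0.4, -0.0, 0.2]
grip_width: 0.0598
```

```bash
python3 st.py .6155 .0328 .05
```

```text
t 9.4 p [ 0.6108 -0.017   0.1949] toolx deg 82.42 tilt 1.41 F [-0.44 -0.01  0.25] w 0.0598 J [-0.04  0.49  0.25  1.33  0.02  0.09]
delta tool [ 0.0467 -0.0006  0.146 ]
```

Emit:
{"method": "send_rows", "body": {
  "increments": [
    [[0,0,0,-8],[0,0,0,-8],[0,0,0,-5],[0.015,0.005,0,0],[0.015,0.005,0,0],[0.01,0.004,0,0],[0,0,0,0],[0,0,0,0]]
  ]
}}

```text
clock: 10.2
eef_pos: [0.6121, 0.033, 0.1999]
tool_rot: [0.613, 0.79, 0.009, -0.008]
ft_force: [-0.1, 0.3, 0.7]
grip_width: 0.06
```

```bash
python3 - <<'E'
from st import *
st(.6155,.0328,.05)
c=snap('wrist','w6')
print(c['eye'])
E
```

```text
t 10.2 p [0.6121 0.033  0.1999] toolx deg 104.41 tilt 1.43 F [-0.15  0.25  0.66] w 0.06 J [ 0.04  0.49  0.25  1.34  0.02 -0.21]
delta tool [-0.0047  0.0026  0.1498]
[0.54047418 0.0109234  0.33186152]
```

View pics/w6.png

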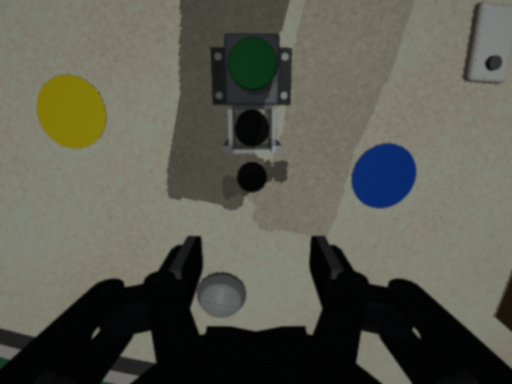

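```bash
cat >> st.py <<'E'
def comp(c,lo,hi,z,amin,roi=None):
    hsv=cv2.cvtColor(c['image'],cv2.COLOR_RGB2HSV); m=cv2.inRange(hsv,lo,hi)
    if roi: k=np.zeros_like(m);k[roi[1]:roi[3],roi[0]:roi[2]]=1;m=m*k
    n,l,s,ce=cv2.connectedComponentsWithStats(m)
    out=[]
    for i in range(1,n):
        if s[i,4]>amin: print(s[i],ce[i].round(1),pz(c,*ce[i],z).round(4)); out.append(pz(c,*ce[i],z))
    return out
def blue(c): return comp(c,(105,120,50),(125,255,255),0,300)
def puck(c,roi,amin=150): return comp(c,(0,0,0),(180,255,35),.012,amin,roi)
E
python3 - <<'E'
from st import *
c=load('w6'); blue(c); puck(c,(232,157,275,200))
E
```

```text
[ 352  144   64   64 3158] [383.4 175.4] [0.5751 0.194  0.    ]
[237 162  30  30 683] [251.4 176.6] [0.6146 0.0325 0.012 ]
```

Emit:
{"method": "send_rows", "body": {
  "increments": [
    [[0,0.001,0.02,0],[-0.001,0.001,0.03,0],[-0.001,0,0.03,0],[-0.001,0,0.03,0],[-0.001,0,0.02,0],[0,0,0.01,0],[0,0,0,0],[0,0,0,0]]
  ]
}}

```text
clock: 11.05
eef_pos: [0.6173, 0.0301, 0.0571]
tool_rot: [0.615, 0.788, 0.01, -0.006]
ft_force: [-0.2, 0.2, -0.6]
grip_width: 0.0595
```

```bash
python3 - <<'E'
from st import *
st(.615,.0326,.010)
c=snap('wrist','w7'); print(c['eye'])
E
```

```text
t 11.05 p [0.6173 0.0301 0.0571] toolx deg 104.06 tilt 1.38 F [-0.18  0.19 -0.62] w 0.0595 J [ 0.04  0.6   0.05  1.02  0.02 -0.21]
delta tool [ 0.0019 -0.0021  0.0472]
[0.54490906 0.00864205 0.18878512]
```

View pics/w7.png

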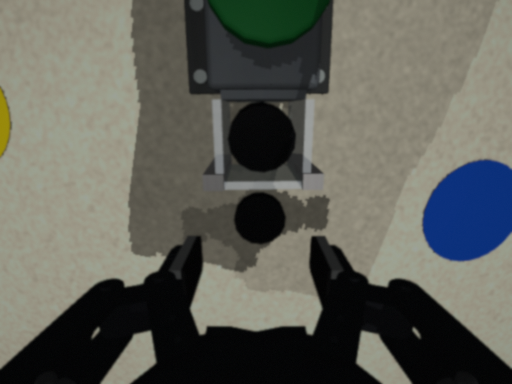

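```bash
python3 - <<'E'
from st import *
c=load('w7'); puck(c,(230,190,290,250)); blue(c)
o=bot.get_obs(); R=Ro.from_quat(o['tool_rot']).as_matrix();p=o['eef_pos']
for (u,v) in [(193,240),(197,240),(318,240),(322,240),(320,238),(195,238),(320,245)]:
    print(u,v,(R.T@(pd(c,u,v)-p)).round(4))
E
```

```text
[ 234  192   51   52 2038] [259.2 217.7] [0.6138 0.0323 0.012 ]
[ 423  160   89  101 7116] [469.9 210.8] [0.5754 0.1912 0.    ]
193 240 [-0.033  -0.0099 -0.002 ]
197 240 [-0.0308 -0.0102 -0.0026]
318 240 [ 0.0315 -0.0108 -0.0038]
322 240 [ 0.0336 -0.0108 -0.0038]
320 238 [ 0.0331 -0.0107 -0.0013]
195 238 [-0.0317 -0.0114 -0.0027]
320 245 [ 0.0313 -0.0107 -0.0092]
```

Emit:
{"method": "send_rows", "body": {
  "increments": [
    [[0.001,-0.001,0.015,0],[0.001,-0.001,0.015,0],[0,-0.001,0.01,0],[0,0,0.003,0],[0,0,0,0],[0,0,0,0],[0,0,0,0],[0,0,0,0]]
  ]
}}

```text
clock: 11.9
eef_pos: [0.6218, 0.0324, 0.0229]
tool_rot: [0.615, 0.788, 0.016, 0.001]
ft_force: [-0.3, 0.4, -0.1]
grip_width: 0.0596
```

```bash
python3 - <<'E'
from st import *
st(.6143,.0325,.009)
c=snap('wrist','w8'); d=snap('scene','s8');crop(d,'s8c',200,130,350,250,5)
E
```

```text
t 11.9 p [0.6218 0.0324 0.0229] toolx deg 104.04 tilt 1.85 F [-0.28  0.35 -0.11] w 0.0596 J [ 0.04  0.63  0.01  0.93  0.02 -0.2 ]
delta tool [ 0.0016 -0.0076  0.0138]
```

View pics/w8.png

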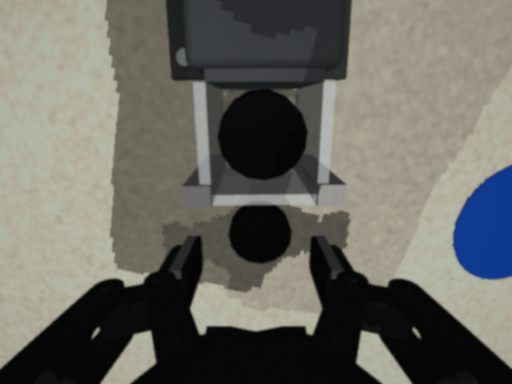

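View pics/s8c.png

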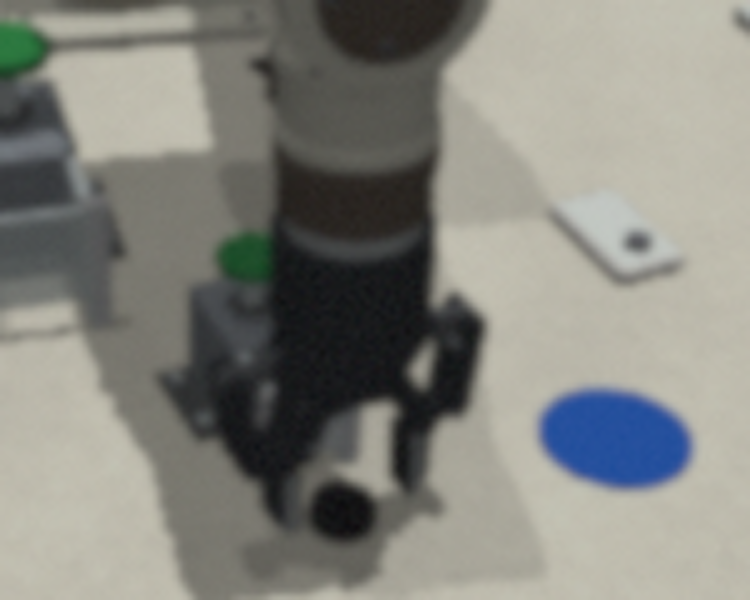

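Emit:
{"method": "send_rows", "body": {
  "increments": [
    [[0.001,-0.005,0.006,0],[0,-0.003,0.005,0],[0,-0.001,0.002,0],[0,0,0,0],[0,0,0,0],[0,0,0,0],[0,0,0,0],[0,0,0,0]]
  ]
}}

```text
clock: 12.8
eef_pos: [0.6118, 0.0314, 0.0081]
tool_rot: [0.615, 0.788, 0.016, 0.0]
ft_force: [-0.9, 0.8, -0.5]
grip_width: 0.06
```

```bash
python3 - <<'E'
from st import *
st(.6143,.0325,.009)
c=snap('wrist','w9'); puck(c,(210,200,310,300));blue(c)
o=bot.get_obs(); R=Ro.from_quat(o['tool_rot']).as_matrix();p=o['eef_pos']
for (u,v) in [(193,240),(197,240),(318,240),(322,240)]:
    print(u,v,(R.T@(pd(c,u,v)-p)).round(4),pd(c,u,v).round(4))
E
```

```text
t 12.8 p [0.6118 0.0314 0.0081] toolx deg 104.04 tilt 1.82 F [-0.93  0.8  -0.48] w 0.06 J [ 0.04  0.63 -0.03  0.88  0.02 -0.2 ]
delta tool [ 0.0004  0.0027 -0.0008]
[225 200  70  15 730] [259.1 205.5] [0.5827 0.0254 0.012 ]
[ 225  250   66   43 2333] [257.7 268.9] [0.6178 0.0335 0.012 ]
[ 464  196   48  109 3872] [491.4 256.7] [0.5863 0.1743 0.    ]
193 240 [-0.02   -0.0353 -0.0537] [0.5814 0.0021 0.0606]
197 240 [-0.0186 -0.0357 -0.0543] [0.5807 0.0034 0.0612]
318 240 [ 0.0197 -0.0344 -0.0518] [0.5727 0.0409 0.0595]
322 240 [ 0.0208 -0.0347 -0.0523] [0.5721 0.042  0.06  ]
```

View pics/w9.png

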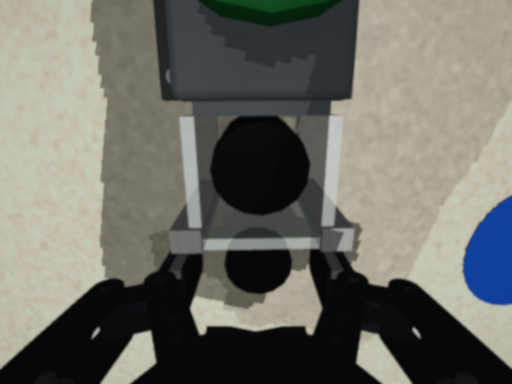

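Emit:
{"method": "send_rows", "body": {
  "increments": [
    [[0.003,0.002,0,0],[0.006,0,0,0],[0.006,0,0,0],[0.006,0,0,0],[0.006,0,0,0],[0.006,0,0,0],[0.006,0,0,0],[0.003,0,0,0]]
  ]
}}

```text
clock: 13.65
eef_pos: [0.603, 0.0768, 0.0094]
tool_rot: [0.615, 0.788, 0.016, 0.001]
ft_force: [-0.0, 0.3, -0.0]
grip_width: 0.0596
```

```bash
cat > look.py <<'E'
from st import *
n=sys.argv[1]; st(.5734,.2047,.009)
c=snap('wrist','w'+n); d=snap('scene','s'+n);crop(d,'s%sc'%n,220,150,350,250,5)
E
python3 look.py 10
```

```text
t 13.65 p [0.603  0.0768 0.0094] toolx deg 104.08 tilt 1.85 F [-0.03  0.31 -0.05] w 0.0596 J [ 0.12  0.62 -0.05  0.87  0.02 -0.13]
delta tool [0.1313 0.0023 0.0029]
```

View pics/w10.png

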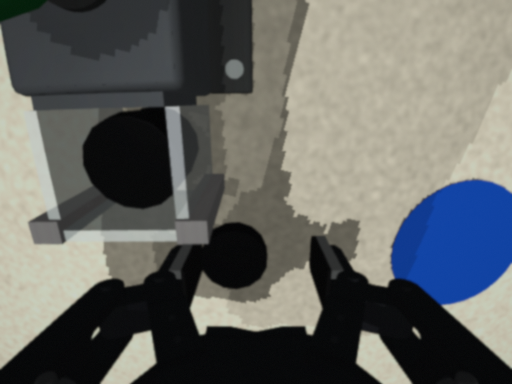

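View pics/s10c.png

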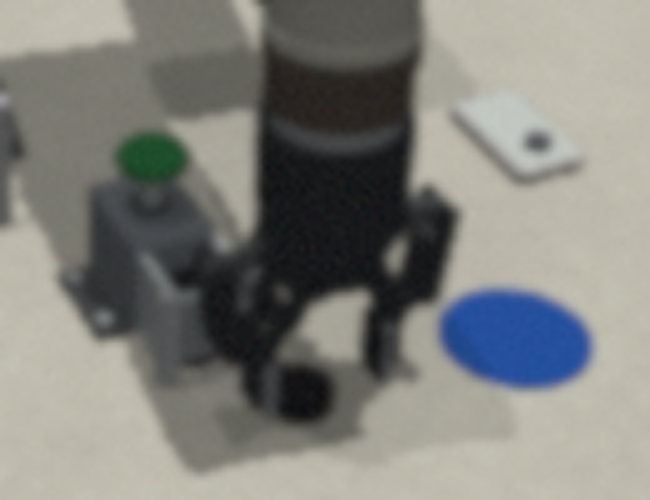

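```bash
cat >> st.py <<'E'
def tf(P):
    o=bot.get_obs(); R=Ro.from_quat(o['tool_rot']).as_matrix(); return (R.T@(P-o['eef_pos'])).round(4)
E
python3 - <<'E'
from st import *
c=load('w10'); P=pz(c,235,255,.012); print(P,tf(P)); B=blue(c)[0]; print(tf(np.array([.577,.1933,0])), tf(B))
E
```

```text
[0.60430517 0.06540204 0.012     ] [-0.0111 -0.0015 -0.0029]
[  392   180   120   126 11381] [455.9 240.9] [0.573  0.1917 0.    ]
[0.1194 0.0028 0.0117] [ 0.1188 -0.0015  0.0116]
```

Emit:
{"method": "send_rows", "body": {
  "increments": [
    [[0.004,0,0,0],[0.007,0,0,0],[0.007,0,0,0],[0.007,0,0,0],[0.007,0,0,0],[0.007,0,0,0],[0.007,0,0,0],[0.003,0,0,0]]
  ]
}}

```text
clock: 14.55
eef_pos: [0.5903, 0.1277, 0.0104]
tool_rot: [0.615, 0.788, 0.016, 0.001]
ft_force: [-0.3, -0.3, -1.2]
grip_width: 0.0595
```

```bash
python3 look.py 11
```

```text
t 14.55 p [0.5903 0.1277 0.0104] toolx deg 104.03 tilt 1.86 F [-0.27 -0.33 -1.2 ] w 0.0595 J [ 0.2   0.61 -0.06  0.87  0.02 -0.04]
delta tool [0.0788 0.0022 0.003 ]
```

View pics/w11.png

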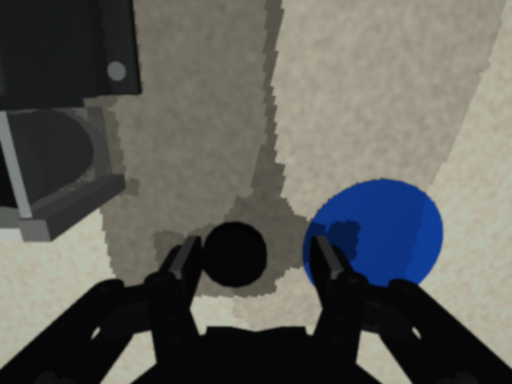

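Emit:
{"method": "send_rows", "body": {
  "increments": [
    [[0.004,0,0,0],[0.007,0,0.001,0],[0.007,0,0,0],[0.007,0,0,0],[0.007,0,0,0],[0.007,0,0,0],[0.007,0,0,0],[0.003,0,0,0]]
  ]
}}

```text
clock: 15.45
eef_pos: [0.5777, 0.1785, 0.0102]
tool_rot: [0.616, 0.788, 0.016, 0.001]
ft_force: [-1.4, -0.8, -0.7]
grip_width: 0.0595
```

```bash
python3 look.py 12
```

```text
t 15.45 p [0.5777 0.1785 0.0102] toolx deg 103.97 tilt 1.85 F [-1.43 -0.78 -0.74] w 0.0595 J [ 0.29  0.61 -0.06  0.86  0.02  0.05]
delta tool [0.0265 0.0021 0.0018]
```

View pics/w12.png

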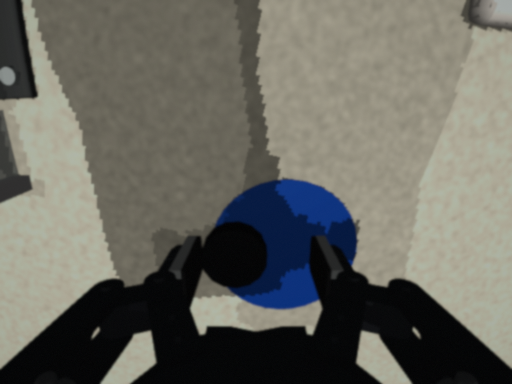

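Emit:
{"method": "send_rows", "body": {
  "increments": [
    [[0.003,0,0,0],[0.005,0,0,0],[0.005,0,0,0],[0.005,0,0,0],[0.004,0,0,0],[0.003,0,0,0],[0,0,0,0],[0,0,0,0]]
  ]
}}

```text
clock: 16.35
eef_pos: [0.5714, 0.2041, 0.0107]
tool_rot: [0.616, 0.787, 0.016, 0.001]
ft_force: [0.7, -0.1, 0.6]
grip_width: 0.0596
```

```bash
python3 look.py 13
```

```text
t 16.35 p [0.5714 0.2041 0.0107] toolx deg 103.94 tilt 1.84 F [ 0.7  -0.12  0.55] w 0.0596 J [ 0.34  0.62 -0.06  0.87  0.02  0.09]
delta tool [0.     0.002  0.0018]
```

View pics/w13.png

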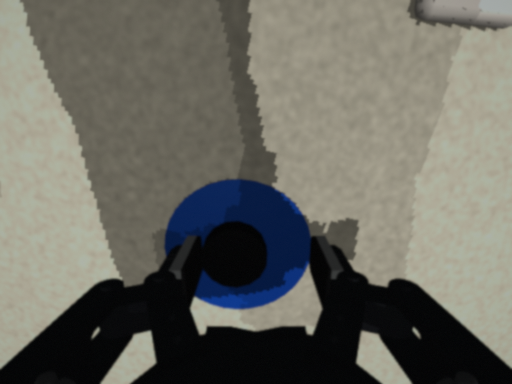

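Emit:
{"method": "send_rows", "body": {
  "increments": [
    [[-0.005,0,0,0],[-0.005,0,0,0],[0,0,-0.005,0],[0,0,-0.02,0],[0,0,-0.03,0],[0,0,-0.03,0],[0,0,-0.03,0],[0,0,0,0]]
  ]
}}

```text
clock: 17.25
eef_pos: [0.5711, 0.1879, 0.1296]
tool_rot: [0.618, 0.786, 0.015, -0.0]
ft_force: [0.4, -0.6, 0.5]
grip_width: 0.06
```

Emit:
{"method": "send_rows", "body": {
  "increments": [
    [[0,-0.03,-0.02,0],[0,-0.03,0,0],[0,-0.03,0,0],[0,-0.03,0,0],[0,-0.01,0,0],[0,0,0,0],[0,0,0,0],[0,0,0,0]]
  ]
}}

```text
clock: 18.05
eef_pos: [0.4427, 0.155, 0.1454]
tool_rot: [0.619, 0.786, 0.015, 0.0]
ft_force: [-0.5, -0.3, 0.4]
grip_width: 0.0597
```

```bash
python3 - <<'E'
from st import *
st()
snap('wrist','w14');d=snap('scene','s14');crop(d,'s14c',200,130,350,250,5)
t=snap('top','t14');crop(t,'t14c',150,150,350,280,4)
E
```

```text
t 18.05 p [0.4427 0.155  0.1454] toolx deg 103.57 tilt 1.76 F [-0.54 -0.33  0.42] w 0.0597 J [ 0.33  0.23 -0.27  1.04  0.02  0.09]
```

View pics/s14c.png

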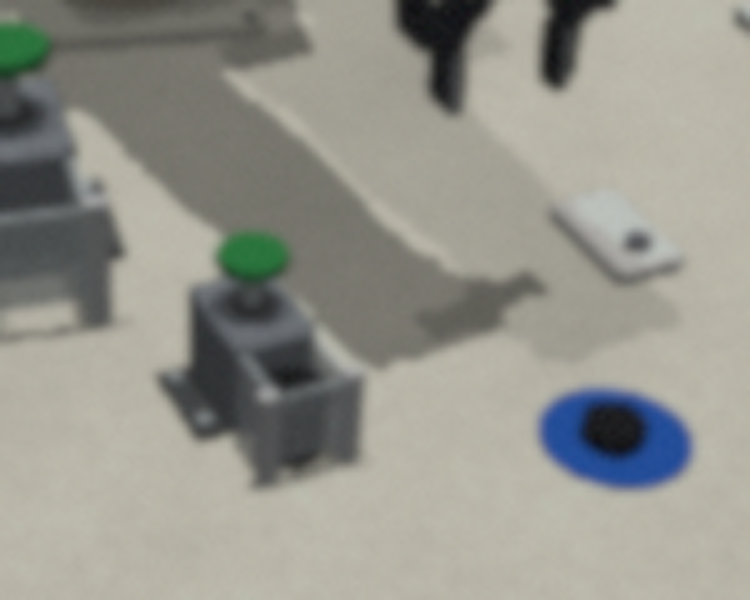

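View pics/t14c.png

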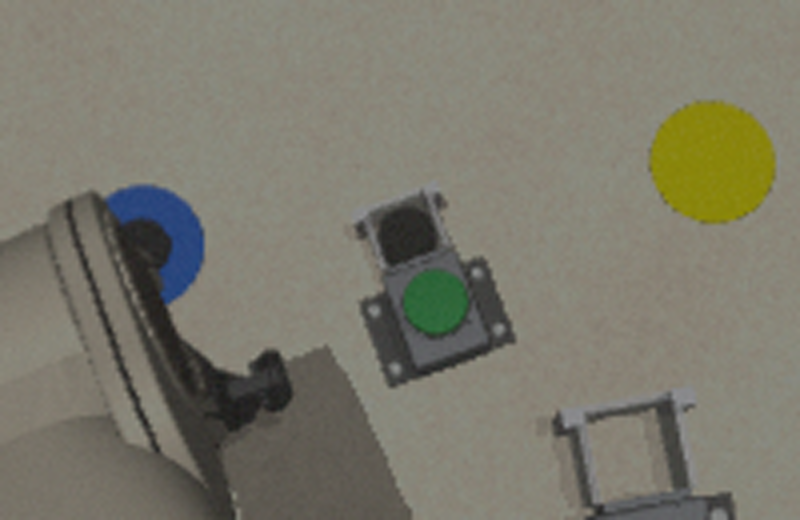

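View pics/w14.png

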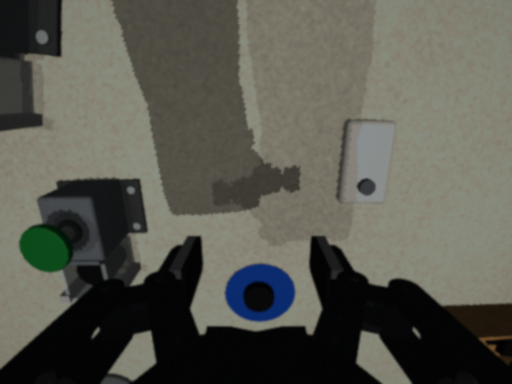

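```bash
python3 - <<'E'
from st import *
c=load('s14'); print(pz(c,200+614/5,130+430/5,.006), pz(c,200+615.5/5,130+438/5,0))
c=load('w14'); print(pz(c,259,296,.009), pz(c,260,292,0))
print(order.job_done())
E
```

```text
[0.57811519 0.19403031 0.006     ] [0.57804291 0.19583148 0.        ]
[0.573668   0.19261365 0.009     ] [0.57465521 0.19435617 0.        ]
the job is handed in; nothing more can be done
None
```

The job is handed in: one puck came out of the small dispenser and now lies wholly on the blue mark. The hand-in gives no verdict, so I can't confirm the judged result.

- **Press:** I pushed the plunger down once with the closed fingertips until it hit the hard stop (tip at z = 70 mm, about 23 N) and let it spring back. The pictures show it fully up and a black puck still in the magazine's top opening.
- **Push:** I first planned to push the puck with both fingertips side by side. The depth picture showed the finger knuckles would have hit the magazine. I turned the tool 90° instead and pushed with one fingertip pad, the open fingers either side of the puck, for about 165 mm without lifting it.
- **Last checks:** Two camera views put the puck's centre about 2 mm from the mark's centre, against a 25 mm limit. The gripper is about 0.14 m above the bench, clear of everything.
- **Not fully checked:** The white cover looks unmoved in the pictures. I did not measure the cap or the screwdriver again at the end, but the arm never went near them near bench level. The tool also picked up a tilt of just under 2° along the way, which had no visible effect.

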